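# Reset the bench key switch and put the key away

## Task

The key has been left in the grey key-switch box on the workbench. Turn it gently clockwise (seen from above) all the way to its stop to reset the bench power, then turn it back anticlockwise to the one position where it comes out, draw it out without ever forcing it, and stand it bit-down in the empty compartment of the grey parts bin. Leave everything else on the bench as it is.

Things in the scene. Friction and masses are not known exactly. Their poses are not given: they have to be found in the camera images.
- switch_box: Grey key-switch enclosure fixed to the bench, 104 x 104 x 50 mm high, yellow plate on its front (-x) face, black gland on its back (+x) face. Origin: centre of its underside; z up. The lock's axis is vertical through the origin.
- keyhole (a point): On the lock's axis at the top of the steel ring round the keyhole, 51.5 mm above the bench; ring 49 mm outside, 35 mm bore; axes as the box's. Hidden below is a steel gate with one 8 mm slot that lets the key's bit up at only one angle: anywhere from plug -0.90 to -0.15, different each time, not visible from outside; the key passes within about 0.07 rad of it.
- plug (a joint): Turn of the lock's plug and so of the key, rad; grows clockwise seen from above. At 0 the key's x axis is parallel to the box's. Found at about 0.10. Hard clockwise stop at 0.45: stop when the resistance rises; anticlockwise stop at -1.10. Normal turning resistance 0.03 N m, the plug stays where it is left. The key has about 0.07 rad of play in it.
- key: Loose switch key, about 60 g, 78 mm tall, upright in the lock. Origin: centre of the underside of its bit, 14 mm above the bench when seated; z up along the shaft to the bow. Steel bit 30 (x) x 6 (y) x 8 mm high at the foot; shaft 6 mm diameter; black rubber dust collar 40 mm diameter from z = 39 to 42 mm. The force between key and lock must stay under 20 N.
- key_bow (a point): Middle of the key's orange bow, 63 mm above the key's origin; bow 34 (x) x 9 (y) x 30 mm high, gripped across its 9 mm (y); seated it stands 12 to 42 mm above the box top. At a wrong angle the key lifts only 4 mm before the bit meets the gate; turned slowly back under a light pull (6 to 10 N), not pushed sideways, it comes free at the slot and slides up, clear after 38 mm.
- parts_bin: Grey plastic parts bin fixed to the bench, 60 (x) x 106 (y) x 42 mm high, walls 4 mm, split by one divider into two compartments: the +y one is full of nuts, the -y one is empty. Origin: centre of its underside.
- pocket (a point): Centre of the inner floor of the bin's empty compartment, 4 mm above the bench; the compartment is 52 (x) x 47 (y) mm inside and 38 mm deep; axes as the bin's. The key stands in it loosely, bit down, its collar inside the rim, and may lean.
- drill: Orange cordless drill lying on its side, about 200 x 190 x 58 mm; bystander. Origin: underside below the motor.
- screwdriver: Red-handled screwdriver lying flat; bystander. Origin: its underside.
- screw_jar: Glass screw jar, 56 mm diameter, 75 mm high; bystander. Origin: centre of its underside.
- tape_measure: Yellow tape measure 70 x 35 x 60 mm high; bystander. Origin: centre of its underside.
- offcut: Pale wood offcut 100 x 50 x 22 mm; bystander. Origin: centre of its underside.
- spanner: Steel spanner lying flat; bystander. Origin: its underside.
Things that resemble listed ones, but are neither listed nor needed, are in the scene too. There is more than one size of the key; the one meant has the size given above. What is shaped like the parts_bin but blue is not meant.

How it is judged (in metres and radians):
On the way, in this order (a step that is already met when the one before it is completed fails the run):
1. the key is turned clockwise to its stop (value of joint plug above 0.4 rad), for 0.2 s.
2. the key has been turned back and drawn clear of the lock (z of key in the frame of switch_box above 0.055 m and value of joint plug below 0.15 rad), for 0.1 s.
At the end, for the whole second after the job is handed in: The key stands or leans (under 0.8 rad from upright) at rest in the bin's empty compartment, its bit within 18 mm of the compartment's floor; the lock has been left turned back (plug below 0.15) (x of key in the frame of pocket between -0.026 and 0.026 m and y of key in the frame of pocket between -0.0235 and 0.0235 m and z of key in the frame of pocket below 0.018 m and angle between key's own z axis and vertical below 0.8 rad and linear speed of key below 0.03 m/s and value of joint plug below 0.15 rad); the robot touches nothing.
It fails at once if the key is forced: more than 20 N between key and switch box (contact force between key and switch_box above 20 N).
It fails at once if a bystander is moved by more than 20 mm (distance of any of drill, screwdriver, screw_jar, tape_measure, offcut, spanner from where it was at the start of the episode above 0.02 m).
It also fails if it takes over 70 s, if anything falls off the work surface, if the arm or the gripper's body presses on something with over 40 N, if the wrist force passes 120 N, or if a joint passes its speed limit or range.

## Robot

A 6-joint arm with a two-finger parallel gripper is mounted at the origin on the work surface. World frame = base frame: x ahead of the robot, y to its left, z up, the work surface at z = 0. Lengths are in m, angles in degrees, forces in N, time in s.
With the tool pointing down it reaches from about 0.375 to 0.9 m from the base axis. Payload 3.1 kg.
Tool frame: the origin (TCP) lies on the centre line of the jaws, within the pads' length; the fingertips stand 14 mm ahead of it and the grasp point (between the pads) lies 5 mm behind it (bot.tips_ahead is the distance from the TCP to the fingertips, in m); z points along the fingers, y is the line along which they close (so a half turn about z gives the same grasp; the last joint's range is limited). The gripper opens to 87 mm and grips with 3 to 60 N. Pads are 19 mm wide; open, the fingers measure 117 mm over their backs; the gripper's body (75 mm by 190 mm) begins 51 mm behind the grasp point.
Start: joints at [-82.191, 30.224, 82.088, -0, 67.689, -10.227], TCP at [0.194, -0.594, 0.237] pointing down, gripper open.
Joint ranges: [-176.69, 176.69], [-43.24, 126.21], [12.49, 139.97], [-82, 262], [0, 151.66], [-163.58, 163.58]. Speed limits (degrees/s): [159.86, 159.86, 180, 180, 180, 180].

## Interface

Orientations are given as a 3x3 rotation matrix whose columns are the frame's x, y, z axes.
In Python, from rig import bot gives the robot as it stands.
- The arm moves only by the tool play_rows, never from a script. Its argument "moves" is a list that holds one entry, the list of rows, each a list of 6 numbers: the shift along the tool's x, y, z in mm, then the turn, a rotation vector about the tool's x, y, z in rad. A call has 1 to 5 rows; each row shifts and turns the commanded pose from where the row before left it, along the tool's axes as they then stand; what a row does not reach is not made up. A row lasts 1/10 s, in which the tool goes at most 50 mm and 8.59 degrees, less where a joint would pass 70% of its speed; a pose out of reach is approached as far as the arm can. A call with a gripper value outside its range is refused whole. "fingers" is the opening, from -1 (shut) to 1 (fully open), set as the call begins (left out, the last holds). The fingers move at their own pace and stop on an object; the grip force is fixed at half the most. Time passes only in rows, so rows that do not move let the fingers close. It gives the time, the measured TCP pose, the force, the opening and the grip force at its end, in the units of the state.
- bot.read_state(): the state, without advancing time (a new reading comes with each control period).
- bot.capture(name): name is "scene" or "top" or "wrist"; returns a dict with "image" (480x640x3 uint8, blue, green, red), "fx", "fy", "cx", "cy" (pixels), "R" (3x3) and "t" (3): a world point X has camera coordinates R X + t. Camera axes: x right, y down, z forward; pixel columns grow to the right and rows downward; lengths in m; the calibration is good to about 2 mm. A picture is of the moment at which its call begins. There is no depth.
- bot.hand_in(): hands the job in; it is judged then, once.
Trained networks look in a picture, given as the dict that the camera call returned (one of the last four; its "shot" number tells which), for a name from the list of things; names that differ only in an ending like _2 or _b are one class to them, and where a whole thing is asked for, a point or a joint stands for the part that bears it (a point fixed in the world has none). Each returns a list of dicts, best first, with "confidence" (0 to 1); they miss things now and then, are a little off and sometimes report something else, mostly with a low value. They report only what shows in the picture. A call takes as long as a camera call. They do not tell look-alikes from the thing itself.
- bot.search_frame(picture, query): "centre" ([column, row] in pixels, amid what is visible of it).
- bot.silhouettes(picture, query): "pixels" (480x640 bool, what is visible of it) and "centre" ([column, row] in pixels, amid what is visible of it).
- bot.pinpoint(picture, query): "centre" ([column, row] in pixels: a listed point, or the origin of a listed thing).
The state is a dict: "time_s": time; "joint_positions": joint angles; "qvel": joint speeds; "tau": joint torques, N m; "position": TCP position; "tcp_rot": TCP orientation; "force": force on the tool from outside, world axes, zero at the start; "moment": the same for the moment, N m; "opening": opening from 0.0 (shut) to 1.0 (fully open); "grasp_force": force on a finger pad.
Only numpy, scipy, OpenCV 4.12 (cv2) and the standard library are available. Lean on these libraries where they do the work, as an engineer would, in place of code of your own. Each camera call takes 0.05 s, during which the arm holds its last target. There are 200 camera calls.

## Working session

There is one attempt and no reset: what is moved stays moved. The work goes in short steps, Python scripts to look and compute and a tool call to move; the robot and the scene stay as the last step left them, time stands still between calls to the robot, and variables do not carry over. Pictures are saved under pics/ and viewed, at most 10 in all, crops included, and the job is handed in when it is done.

Besides the shell and the picture viewer there is one more tool, called after ">>>" by a JSON object that holds its "name" and its "arguments", one argument or row to a line. play_rows: Moves the arm, as the interface text tells. Its arguments: {"type":"object","properties":{"moves":{"type":"array","items":{"type":"array","items":{"type":"array","items":{"type":"number"}}}},"fingers":{"type":"number"}},"required":["moves"]}

```bash
mkdir -p pics; ls; cat > h.py <<'E'
import numpy as np,cv2
from rig import bot
def ray(p,px):
    K=np.array([[p["fx"],0,p["cx"]],[0,p["fy"],p["cy"]],[0,0,1]])
    R=np.array(p["R"]);t=np.array(p["t"])
    return -R.T@t, R.T@np.linalg.solve(K,[px[0],px[1],1])
def atz(p,px,z):
    c,d=ray(p,px); return c+d*(z-c[2])/d[2]
def tri(obs):
    A=np.zeros((3,3));b=np.zeros(3)
    for p,px in obs:
        c,d=ray(p,px);d=d/np.linalg.norm(d);M=np.eye(3)-np.outer(d,d);A+=M;b+=M@c
    return np.linalg.solve(A,b)
def proj(p,X):
    v=np.array(p["R"])@X+np.array(p["t"]);return p["fx"]*v[0]/v[2]+p["cx"],p["fy"]*v[1]/v[2]+p["cy"]
E
python3 - <<'E'
from h import *
np.set_printoptions(precision=3,suppress=True)
for n in("top","scene"):
    p=bot.capture(n);cv2.imwrite(f"pics/{n}0.png",p["image"])
    for q,z in(("keyhole",.0515),("switch_box",0),("key_bow",.077),("parts_bin",0),("pocket",.004)):
        print(n,q,[(np.round(r["centre"]),round(r["confidence"],2),atz(p,r["centre"],z)) for r in bot.pinpoint(p,q)[:4]])
s=bot.read_state();print(s)
E
```

```text
pics
top keyhole [(array([261., 250.]), 0.63, array([0.512, 0.121, 0.051]))]
top switch_box [(array([264., 256.]), 0.56, array([0.502, 0.12 , 0.   ]))]
top key_bow [(array([254., 255.]), 0.65, array([0.501, 0.132, 0.077])), (array([248., 307.]), 0.44, array([0.396, 0.144, 0.077]))]
top parts_bin [(array([383., 175.]), 0.9, array([ 0.676, -0.142,  0.   ])), (array([360., 252.]), 0.83, array([ 0.507, -0.09 ,  0.   ])), (array([164., 171.]), 0.66, array([0.693, 0.338, 0.   ])), (array([124., 261.]), 0.2, array([0.495, 0.423, 0.   ]))]
top pocket [(array([369., 250.]), 0.88, array([ 0.511, -0.109,  0.004])), (array([395., 168.]), 0.66, array([ 0.69 , -0.17 ,  0.004]))]
scene keyhole [(array([339., 220.]), 0.57, array([0.504, 0.135, 0.052]))]
scene switch_box [(array([338., 242.]), 0.79, array([0.518, 0.109, 0.   ])), (array([440., 226.]), 0.66, array([0.706, 0.328, 0.   ]))]
scene key_bow [(array([339., 216.]), 0.77, array([0.512, 0.122, 0.077])), (array([309., 200.]), 0.53, array([0.411, 0.128, 0.077]))]
scene parts_bin [(array([329., 330.]), 0.9, array([ 0.676, -0.152,  0.   ])), (array([287., 286.]), 0.65, array([ 0.512, -0.098,  0.   ])), (array([175., 361.]), 0.53, array([ 0.457, -0.42 ,  0.   ]))]
scene pocket [(array([325., 338.]), 0.9, array([ 0.686, -0.177,  0.004])), (array([284., 294.]), 0.69, array([ 0.525, -0.125,  0.004])), (array([392., 183.]), 0.45, array([0.5  , 0.415, 0.004]))]
{'time_s': 0.6, 'joint_positions': array([-82.193,  30.221,  82.089,   0.001,  67.689, -10.228]), 'qvel': array([ 0.048, -0.058, -0.041, -0.065,  0.023,  0.015]), 'tau': array([ -0.001, -43.974, -17.689,   0.063,   0.051,  -0.   ]), 'position': array([ 0.194, -0.594,  0.237]), 'tcp_rot': array([[ 0.951,  0.31 ,  0.   ],
       [ 0.31 , -0.951, -0.   ],
       [ 0.   ,  0.   , -1.   ]]), 'force': array([-0.275, -0.238, -0.467]), 'moment': array([-0.001, -0.008, -0.003]), 'grasp_force': 0.0, 'opening': 0.9987309634712564}
```

View pics/top0.png

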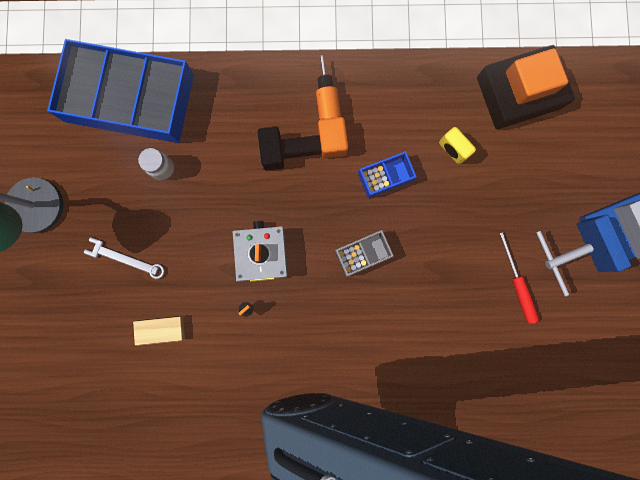

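View pics/scene0.png

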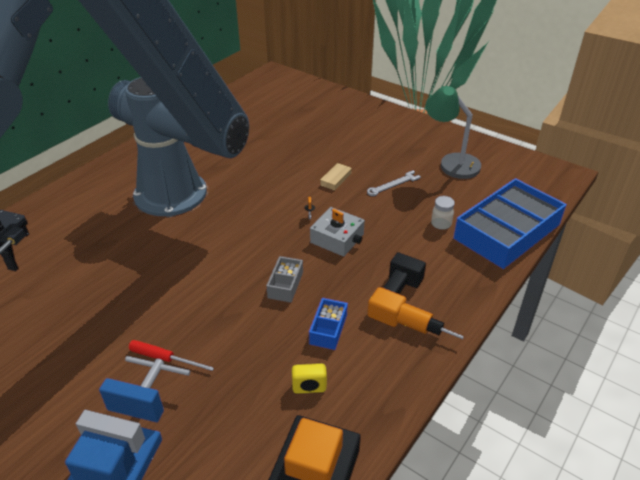

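The top view shows the switch box with its key at (260,254) and the grey bin at (365,252), with the empty part towards (378,247). It also shows the blue bin at (388,174) and a small decoy key at (246,309). I'll go above the box.

>>> {"name": "play_rows", "arguments": {
  "moves": [
    [[32,-36.5,-3,0,0,0],[32,-36.5,-3,0,0,0],[32,-36.5,-3,0,0,0],[32,-36.5,-3,0,0,0],[32,-36.5,-3,0,0,0]]
  ]
}}

```text
time_s: 1.1
position: [0.2896, -0.3695, 0.2518]
tcp_rot: [[0.951, 0.309, 0.001], [0.309, -0.951, -0.0], [0.0, 0.001, -1.0]]
force: [0.9, 0.3, -0.7]
opening: 0.999
grasp_force: 0.0
```

>>> {"name": "play_rows", "arguments": {
  "moves": [
    [[32,-36.5,-3,0,0,0],[32,-36.5,-3,0,0,0],[32,-36.5,-3,0,0,0],[32,-36.5,-3,0,0,0],[32,-36.5,-3,0,0,0]]
  ]
}}

```text
time_s: 1.6
position: [0.3854, -0.1464, 0.2671]
tcp_rot: [[0.951, 0.309, 0.001], [0.309, -0.951, -0.001], [0.001, 0.001, -1.0]]
force: [0.8, -1.5, 0.5]
opening: 1.002
grasp_force: 0.0
```

>>> {"name": "play_rows", "arguments": {
  "moves": [
    [[32,-36.5,-3,0,0,0],[32,-36.5,-3,0,0,0],[32,-36.5,-3,0,0,0],[32,-36.5,-3,0,0,0],[32,-36.5,-3,0,0,0]]
  ]
}}

```text
time_s: 2.1
position: [0.481, 0.077, 0.282]
tcp_rot: [[0.951, 0.31, 0.001], [0.31, -0.951, -0.0], [0.001, 0.001, -1.0]]
force: [-0.4, -1.3, 0.4]
opening: 0.999
grasp_force: 0.0
```

>>> {"name": "play_rows", "arguments": {
  "moves": [
    [[30,-30,0,0,0,0.1],[0,0,0,0,0,0.12],[0,0,0,0,0,0.12],[0,0,0,0,0,0],[0,0,0,0,0,0]]
  ]
}}

```text
time_s: 2.6
position: [0.4996, 0.1127, 0.2816]
tcp_rot: [[1.0, -0.023, 0.0], [-0.023, -1.0, 0.0], [0.0, -0.0, -1.0]]
force: [0.3, -0.3, 0.2]
opening: 1.001
grasp_force: 0.0
```

```bash
cat > look.py <<'E'
from h import *
import sys
np.set_printoptions(precision=4,suppress=True)
s=bot.read_state();R=np.array(s["tcp_rot"]);print(s["position"],"head",np.arctan2(R[1,0],R[0,0]),s["joint_positions"],s["force"],s["moment"],s["opening"],s["grasp_force"],s["time_s"])
p=bot.capture("wrist");cv2.imwrite(f"pics/{sys.argv[1]}.png",p["image"])
print("cam",-np.array(p["R"]).T@p["t"])
for q,z in(("keyhole",.0515),("switch_box",0),("key_bow",.077),("key",.014),("parts_bin",0),("pocket",.004)):
    print(q,[(np.round(r["centre"]),round(r["confidence"],2),atz(p,r["centre"],z)) for r in bot.pinpoint(p,q)[:3]])
E
python3 look.py w1
```

```text
[0.4996 0.1127 0.2816] head -0.0227802141075963 [ 0.198  18.336  94.8816  0.0034 66.7804 91.5019] [ 0.2627 -0.2876  0.1853] [-0.002  -0.0176  0.0062] 1.0014225546439632 0.0 2.6
cam [0.5837 0.111  0.4295]
keyhole []
switch_box [(array([309., 178.]), 0.56, array([0.5051, 0.1252, 0.    ]))]
key_bow [(array([308., 192.]), 0.93, array([0.507 , 0.1242, 0.077 ])), (array([282., 297.]), 0.72, array([0.4049, 0.1517, 0.077 ])), (array([ 32., 188.]), 0.68, array([0.515 , 0.3644, 0.077 ]))]
key [(array([285., 278.]), 0.89, array([0.3962, 0.1542, 0.014 ])), (array([310., 180.]), 0.74, array([0.5055, 0.1239, 0.014 ])), (array([544., 166.]), 0.66, array([ 0.5147, -0.1136,  0.014 ]))]
parts_bin [(array([513., 178.]), 0.8, array([ 0.5004, -0.0902,  0.    ]))]
pocket [(array([545., 164.]), 0.77, array([ 0.515 , -0.1197,  0.004 ]))]
```

View pics/w1.png

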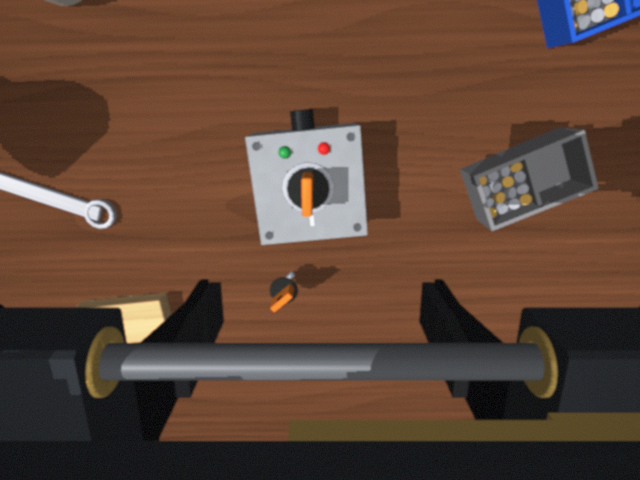

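The wrist view shows the box top with corners at (247,135), (360,125), (261,244) and (367,234). The bow is at (307,193), and the grey bin runs from (465,170) to (590,180).

```bash
python3 - <<'E'
from h import *
np.set_printoptions(precision=4,suppress=True)
p=bot.capture("wrist");im=p["image"]
c=[atz(p,x,.05) for x in[(247,136),(361,125),(367,235),(261,244)]]
c=np.array(c);print(c,c.mean(0))
e=[c[0]-c[3],c[1]-c[2]];print("yaw x",[np.arctan2(v[1],v[0]) for v in e],[np.linalg.norm(v) for v in e])
e=[c[0]-c[1],c[3]-c[2]];print("yaw y",[np.arctan2(-v[0],v[1]) for v in e],[np.linalg.norm(v) for v in e])
b=im.astype(int);m=((b[...,2]>150)&(b[...,1]<150)&(b[...,0]<90));m2=np.zeros_like(m);m2[150:240,280:335]=m[150:240,280:335]
ys,xs=np.nonzero(m2);print(xs.min(),xs.max(),ys.min(),ys.max())
for r in range(ys.min(),ys.max()+1,3):
    k=xs[ys==r];print(r,k.min(),k.max(),end='; ')
# top face brighter?
cr=cv2.resize(im[120:255,235:375],None,fx=4,fy=4,interpolation=cv2.INTER_CUBIC);d=cv2.resize(im[110:245,450:610],None,fx=4,fy=4,interpolation=cv2.INTER_CUBIC)
h=np.zeros((540,560+240,3),np.uint8);h[:,:560]=cr;cv2.imwrite("pics/c1.png",h[:,:560])
E
```

```text
[[0.5537 0.178  0.05  ]
 [0.5609 0.075  0.05  ]
 [0.4567 0.0686 0.05  ]
 [0.4499 0.1725 0.05  ]] [0.5053 0.1235 0.05  ]
yaw x [np.float64(0.05297265629414338), np.float64(0.06177798508158587)] [np.float64(0.10392617952425352), np.float64(0.10435724923555886)]
yaw y [np.float64(0.0694055326356616), np.float64(0.06516108191732599)] [np.float64(0.10323909425884227), np.float64(0.10415177945594617)]
301 328 150 215
150 318 328; 153 321 326; Traceback (most recent call last):
  File "<stdin>", line 11, in <module>
    return umr_minimum(a, axis, None, out, keepdims, initial, where)
ValueError: zero-size array to reduction operation minimum which has no identity
```

>>> {"name": "play_rows", "arguments": {
  "moves": [
    [[6,-11.5,20,0,0,0.017],[0,0,40,0,0,0],[0,0,40,0,0,0],[0,0,22,0,0,0],[0,0,0,0,0,0]]
  ],
  "fingers": -0.3
}}

```text
time_s: 3.5
position: [0.5035, 0.1239, 0.1566]
tcp_rot: [[0.999, -0.042, -0.008], [-0.042, -0.999, -0.0], [-0.008, 0.001, -1.0]]
force: [-0.4, -1.3, -0.6]
opening: 0.633
grasp_force: 0.0
```

```bash
python3 look.py w2
```

```text
[0.5035 0.1239 0.1566] head -0.04224160698032785 [  1.4654  28.932  101.4729  -0.0001  50.0389  93.8856] [-0.4039 -1.3061 -0.5952] [ 0.0016 -0.0182  0.0235] 0.6331285997335208 0.0 3.5
cam [0.5887 0.1205 0.3038]
keyhole []
switch_box []
key_bow [(array([318., 242.]), 0.84, array([0.5075, 0.1257, 0.077 ])), (array([284., 379.]), 0.7, array([0.4117, 0.1521, 0.077 ]))]
key [(array([292., 342.]), 0.89, array([0.399 , 0.1519, 0.014 ])), (array([318., 217.]), 0.6, array([0.5042, 0.1256, 0.014 ]))]
parts_bin [(array([603., 206.]), 0.81, array([ 0.4995, -0.092 ,  0.    ]))]
pocket []
```

View pics/w2.png

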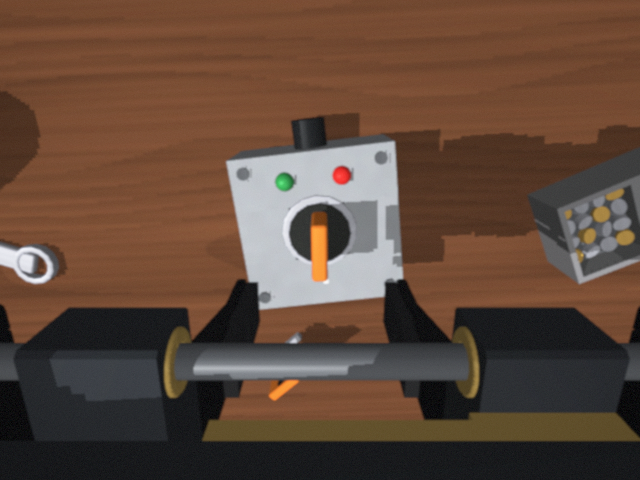

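The bow is centred between the jaws (col ~320, rows 210–282) and aligned with the tool. The ring is centred near (319,230).

```bash
python3 - <<'E'
from h import *
np.set_printoptions(precision=4,suppress=True)
p=bot.capture("wrist");im=p["image"].astype(int)
s=bot.read_state();print(s["position"],s["tcp_rot"],s["force"])
print(atz(p,(319,230.5),.0515))
c=np.array([atz(p,x,.05) for x in[(227,160),(394,137),(403,295),(247,309)]]);print(c,c.mean(0))
m=(im[...,2]>130)&(im[...,1]<150)&(im[...,0]<70)&(im[...,2]-im[...,0]>90)
for r in range(208,286,6):
    k=np.nonzero(m[r,300:340])[0]+300;print(r,k.min() if len(k) else 0,k.max() if len(k) else 0,end="; ")
print(atz(p,(320,281),.092),atz(p,(319.5,212),.092))
E
```

```text
[0.5068 0.1242 0.1608] [[ 0.9991 -0.0421  0.0027]
 [-0.0421 -0.9991  0.0001]
 [ 0.0027 -0.0002 -1.    ]] [-0.699   0.6345  0.043 ]
[0.5091 0.1253 0.0515]
[[0.5574 0.1811 0.05  ]
 [0.5673 0.0765 0.05  ]
 [0.4591 0.0688 0.05  ]
 [0.4527 0.1786 0.05  ]] [0.5091 0.1263 0.05  ]
208 0 0; 214 0 0; 220 313 315; 226 313 314; 232 312 327; 238 312 327; 244 312 327; 250 312 327; 256 312 327; 262 312 327; 268 325 326; 274 325 326; 280 325 326; [0.4913 0.1253 0.092 ] [0.5325 0.1239 0.092 ]
```

```bash
python3 - <<'E'
from h import *
np.set_printoptions(precision=4,suppress=True)
for n in("wrist","wrist","top","scene"):
    p=bot.capture(n)
    print(n,bot.read_state()["position"],[(r["centre"],round(r["confidence"],2),atz(p,r["centre"],.077)) for r in bot.pinpoint(p,"key_bow")[:2]],[atz(p,r["centre"],.0515) for r in bot.pinpoint(p,"keyhole")[:1]])
    if n=="wrist":
        g=cv2.cvtColor(p["image"],cv2.COLOR_BGR2HSV)
        m=((g[...,1]<60)&(g[...,2]>110)).astype(np.uint8);m[:, :200]=0;m[:,420:]=0;m[315:]=0
        k=max(cv2.findContours(m,cv2.RETR_EXTERNAL,cv2.CHAIN_APPROX_NONE)[0],key=cv2.contourArea)
        r=cv2.minAreaRect(k);q=cv2.approxPolyDP(cv2.convexHull(k),6,True)[:,0];print(q.tolist(),[atz(p,x,.05)[:2] for x in q])
E
```

```text
wrist [0.5065 0.1242 0.1606] [([286.1, 377.5], 0.86, array([0.4147, 0.1513, 0.077 ])), ([320.0, 249.7], 0.79, array([0.5048, 0.1248, 0.077 ]))] []
[[393, 147], [403, 296], [288, 310], [254, 304], [229, 166]] [array([0.561 , 0.0771]), array([0.4581, 0.0688]), array([0.4505, 0.1497]), array([0.4562, 0.1733]), array([0.5534, 0.1802])]
wrist [0.5061 0.1241 0.16  ] [([319.8, 248.9], 0.95, array([0.5049, 0.1249, 0.077 ])), ([285.3, 380.5], 0.69, array([0.4121, 0.1519, 0.077 ]))] [array([0.3883, 0.3065, 0.0515])]
[[393, 146], [403, 296], [293, 309], [254, 305], [228, 166]] [array([0.561 , 0.0772]), array([0.4577, 0.0689]), array([0.4508, 0.1461]), array([0.455 , 0.1732]), array([0.5528, 0.1807])]
top [0.5059 0.1241 0.1596] [] []
scene [0.5059 0.1241 0.1595] [([339.7, 213.6], 0.77, array([0.5079, 0.1304, 0.077 ])), ([309.5, 201.0], 0.47, array([0.4125, 0.1268, 0.077 ]))] [array([0.5098, 0.1317, 0.0515])]
```

>>> {"name": "play_rows", "arguments": {
  "moves": [
    [[-0.6,-0.7,25,0,0,0],[0,0,25,0,0,0],[0,0,20,0,0,0],[0,0,11,0,0,0],[0,0,2.5,0,0,0]]
  ]
}}

```text
time_s: 5.0
position: [0.5047, 0.1248, 0.0749]
tcp_rot: [[0.999, -0.042, -0.003], [-0.042, -0.999, -0.0], [-0.003, 0.0, -1.0]]
force: [0.0, 0.4, 0.1]
opening: 0.342
grasp_force: 0.0
```

>>> {"name": "play_rows", "arguments": {
  "moves": [
    [[0,0,0,0,0,0],[0,0,0,0,0,0],[0,0,0,0,0,0],[0,0,0,0,0,0],[0,0,0,0,0,0]]
  ],
  "fingers": -0.7
}}

```text
time_s: 5.5
position: [0.5057, 0.1249, 0.0766]
tcp_rot: [[0.999, -0.042, 0.001], [-0.042, -0.999, 0.0], [0.001, -0.0, -1.0]]
force: [0.1, 0.5, 0.3]
opening: 0.154
grasp_force: 0.0
```

```bash
python3 look.py w3
```

```text
[0.5057 0.1249 0.0766] head -0.04216339145421232 [  1.5679  36.819  104.4263  -0.0003  38.6957  93.9838] [0.1358 0.4676 0.3491] [0.0382 0.0045 0.0264] 0.15435847942588063 0.0 5.5
cam [0.5896 0.1215 0.2245]
keyhole [(array([323., 319.]), 0.26, array([0.4905, 0.1246, 0.0515]))]
switch_box [(array([320., 316.]), 0.62, array([0.4629, 0.1272, 0.    ])), (array([320., 252.]), 0.6, array([0.5051, 0.1254, 0.    ]))]
key_bow [(array([320., 318.]), 0.66, array([0.5052, 0.1254, 0.077 ]))]
key [(array([318., 258.]), 0.91, array([0.5067, 0.1264, 0.014 ])), (array([285., 416.]), 0.59, array([0.4006, 0.1519, 0.014 ]))]
parts_bin []
pocket []
```

View pics/w3.png

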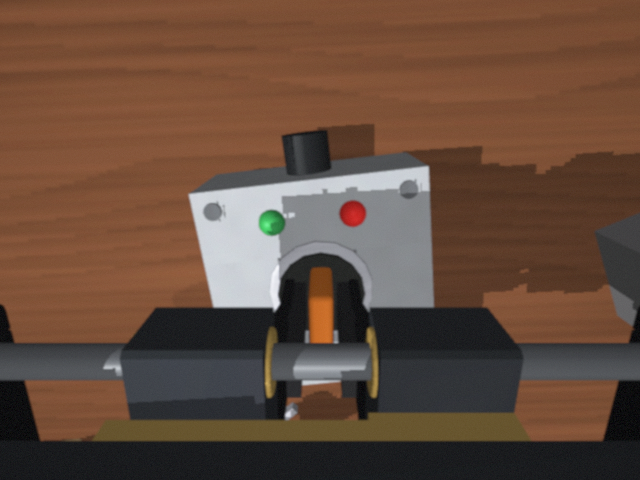

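The bow sits midway between the fingers (bow centre col 321, finger midpoint ~322). I'll close in small steps.

>>> {"name": "play_rows", "arguments": {
  "moves": [
    [[0,0,0,0,0,0],[0,0,0,0,0,0]]
  ],
  "fingers": -0.76
}}

```text
time_s: 6.05
position: [0.5054, 0.1248, 0.076]
tcp_rot: [[0.999, -0.042, -0.0], [-0.042, -0.999, 0.0], [-0.0, -0.0, -1.0]]
force: [0.5, -0.2, 0.1]
opening: 0.128
grasp_force: 0.0
```

>>> {"name": "play_rows", "arguments": {
  "moves": [
    [[0,0,0,0,0,0],[0,0,0,0,0,0]]
  ],
  "fingers": -0.79
}}

```text
time_s: 6.25
position: [0.5054, 0.1248, 0.076]
tcp_rot: [[0.999, -0.042, -0.0], [-0.042, -0.999, -0.0], [-0.0, 0.0, -1.0]]
force: [-1.4, 0.1, -0.2]
opening: 0.111
grasp_force: 0.0
```

>>> {"name": "play_rows", "arguments": {
  "moves": [
    [[0,0,0,0,0,0],[0,0,0,0,0,0]]
  ],
  "fingers": -0.81
}}

```text
time_s: 6.45
position: [0.5054, 0.1248, 0.0761]
tcp_rot: [[0.999, -0.042, 0.0], [-0.042, -0.999, 0.0], [0.0, -0.0, -1.0]]
force: [-0.4, 0.5, -0.8]
opening: 0.103
grasp_force: 23.8
```

```bash
cat > st.py <<'E'
from h import *
np.set_printoptions(precision=4,suppress=True)
s=bot.read_state();R=np.array(s["tcp_rot"]);h=np.arctan2(R[1,0],R[0,0]);print(s["position"],"head %.3f plug~%.3f"%(h,.062-h),"F",s["force"],"M",s["moment"],s["opening"],s["grasp_force"],s["time_s"],s["joint_positions"][5])
E
python3 st.py
```

```text
[0.5054 0.1248 0.0761] head -0.042 plug~0.104 F [-0.3997  0.5005 -0.7548] M [ 0.0202  0.0072 -0.0384] 0.10347925739469212 23.84883431950584 6.45 93.98260414179661
```

>>> {"name": "play_rows", "arguments": {
  "moves": [
    [[0,0,0,0,0,0],[0,0,0,0,0,0.03],[0,0,0,0,0,0.03],[0,0,0,0,0,0.03],[0,0,0,0,0,0.03]]
  ],
  "fingers": -0.85
}}

```text
time_s: 6.95
position: [0.5054, 0.1249, 0.076]
tcp_rot: [[0.987, -0.163, 0.0], [-0.163, -0.987, 0.0], [0.0, -0.0, -1.0]]
force: [-0.4, 0.8, -0.8]
opening: 0.098
grasp_force: 30.0
```

```bash
python3 st.py
```

```text
[0.5054 0.1249 0.076 ] head -0.163 plug~0.225 F [-0.3521  0.764  -0.7926] M [ 0.1046 -0.032  -0.0089] 0.09824275164486364 29.999173935502768 6.95 100.92059806828895
```

>>> {"name": "play_rows", "arguments": {
  "moves": [
    [[0,0,0,0,0,0.03],[0,0,0,0,0,0.03],[0,0,0,0,0,0.03],[0,0,0,0,0,0.03],[0,0,0,0,0,0]]
  ]
}}

```text
time_s: 7.45
position: [0.5054, 0.125, 0.076]
tcp_rot: [[0.96, -0.278, 0.0], [-0.278, -0.96, 0.0], [-0.0, -0.0, -1.0]]
force: [0.7, 1.3, -0.8]
opening: 0.109
grasp_force: 30.0
```

```bash
python3 st.py
```

```text
[0.5054 0.125  0.076 ] head -0.282 plug~0.344 F [ 0.7199  1.2773 -0.7869] M [ 0.193  -0.0004  0.047 ] 0.1091712821374906 30.000329506583512 7.45 107.72676048691713
```

>>> {"name": "play_rows", "arguments": {
  "moves": [
    [[0,0,0,0,0,0.03],[0,0,0,0,0,0.02],[0,0,0,0,0,0.02],[0,0,0,0,0,0]]
  ]
}}

```text
time_s: 7.85
position: [0.5054, 0.125, 0.076]
tcp_rot: [[0.939, -0.345, 0.0], [-0.345, -0.939, 0.0], [0.0, -0.0, -1.0]]
force: [0.1, 1.4, 0.7]
opening: 0.099
grasp_force: 30.0
```

```bash
python3 st.py
```

```text
[0.5054 0.125  0.076 ] head -0.352 plug~0.414 F [0.0584 1.4114 0.6767] M [ 0.2782  0.0104 -0.035 ] 0.0992921442673042 30.000164438970387 7.85 111.74910842816412
```

>>> {"name": "play_rows", "arguments": {
  "moves": [
    [[0,0,0,0,0,0.02],[0,0,0,0,0,0.02],[0,0,0,0,0,0]]
  ]
}}

```text
time_s: 8.15
position: [0.5054, 0.1249, 0.0761]
tcp_rot: [[0.924, -0.383, 0.0], [-0.383, -0.924, 0.0], [-0.0, -0.0, -1.0]]
force: [0.1, 1.9, -0.1]
opening: 0.102
grasp_force: 30.0
```

```bash
python3 st.py;python3 st.py
```

```text
[0.5054 0.1249 0.0761] head -0.393 plug~0.455 F [ 0.0754  1.8997 -0.1233] M [ 0.3385 -0.0031  0.0177] 0.10191676566453305 29.99992776894942 8.15 114.0667183791079
[0.5054 0.1249 0.0761] head -0.393 plug~0.455 F [ 0.0754  1.8997 -0.1233] M [ 0.3385 -0.0031  0.0177] 0.10191676566453305 29.99992776894942 8.15 114.0667183791079
```

>>> {"name": "play_rows", "arguments": {
  "moves": [
    [[0,0,0,0,0,0.02],[0,0,0,0,0,0],[0,0,0,0,0,0]]
  ]
}}

```text
time_s: 8.45
position: [0.5054, 0.1249, 0.0761]
tcp_rot: [[0.916, -0.401, 0.0], [-0.401, -0.916, 0.0], [0.0, -0.0, -1.0]]
force: [-0.1, 2.2, -1.1]
opening: 0.099
grasp_force: 30.0
```

```bash
python3 st.py
```

```text
[0.5054 0.1249 0.0761] head -0.412 plug~0.474 F [-0.0808  2.1802 -1.0868] M [ 0.4471 -0.0002  0.0286] 0.0987412508164693 29.999709895346314 8.45 115.17989410039695
```

>>> {"name": "play_rows", "arguments": {
  "moves": [
    [[0,0,0,0,0,0.02],[0,0,0,0,0,0],[0,0,0,0,0,0]]
  ]
}}

```text
time_s: 8.75
position: [0.5054, 0.1249, 0.0761]
tcp_rot: [[0.908, -0.419, 0.0], [-0.419, -0.908, 0.0], [0.0, -0.0, -1.0]]
force: [0.8, 1.6, 0.1]
opening: 0.103
grasp_force: 30.0
```

```bash
python3 st.py
```

```text
[0.5054 0.1249 0.0761] head -0.432 plug~0.494 F [0.774  1.5738 0.09  ] M [ 0.5006 -0.0438 -0.0131] 0.1028449855610728 29.999886928126216 8.75 116.3284822600725
```

>>> {"name": "play_rows", "arguments": {
  "moves": [
    [[0,0,0,0,0,0.02],[0,0,0,0,0,0],[0,0,0,0,0,0]]
  ]
}}

```text
time_s: 9.05
position: [0.5054, 0.1249, 0.0761]
tcp_rot: [[0.899, -0.437, 0.0], [-0.437, -0.899, 0.0], [0.0, -0.0, -1.0]]
force: [0.3, 1.1, -1.5]
opening: 0.099
grasp_force: 30.0
```

```bash
python3 st.py
```

```text
[0.5054 0.1249 0.0761] head -0.452 plug~0.514 F [ 0.3224  1.0958 -1.5019] M [ 0.5682 -0.0552  0.0161] 0.0987540040275298 29.999936004169285 9.05 117.4740631882864
```

>>> {"name": "play_rows", "arguments": {
  "moves": [
    [[-0.2,-0.5,0,0,0,0],[0,0,0,0,0,0]]
  ]
}}

```text
time_s: 9.25
position: [0.5054, 0.1251, 0.076]
tcp_rot: [[0.9, -0.437, -0.0], [-0.437, -0.9, -0.001], [0.0, 0.001, -1.0]]
force: [-0.3, 0.3, -0.8]
opening: 0.1
grasp_force: 30.0
```

```bash
cat > av.py <<'E'
from h import *
np.set_printoptions(precision=3,suppress=True)
F=[];M=[]
for i in range(6):
    bot.capture("wrist");s=bot.read_state();F.append(s["force"]);M.append(s["moment"])
R=np.array(s["tcp_rot"]);h=np.arctan2(R[1,0],R[0,0])
print(np.array(s["position"]),"head %.3f plug~%.3f"%(h,.062-h),"F",np.mean(F,0),"M",np.mean(M,0),"toolF",R.T@np.mean(F,0),round(s["time_s"],2))
E
python3 av.py
```

```text
[0.505 0.125 0.076] head -0.452 plug~0.514 F [ 0.547  0.053 -0.849] M [ 0.051 -0.051  0.031] toolF [ 0.469 -0.287  0.849] 9.55
```

>>> {"name": "play_rows", "arguments": {
  "moves": [
    [[0,0,0,0,0,0.02],[0,0,0,0,0,0]]
  ]
}}

```text
time_s: 9.75
position: [0.5054, 0.1252, 0.0761]
tcp_rot: [[0.891, -0.455, 0.0], [-0.455, -0.891, -0.0], [0.0, 0.0, -1.0]]
force: [0.9, -0.1, 0.0]
opening: 0.106
grasp_force: 30.0
```

```bash
python3 av.py
```

```text
[0.505 0.125 0.076] head -0.472 plug~0.534 F [ 0.931 -1.215 -1.045] M [-0.197 -0.061  0.177] toolF [1.381 0.659 1.045] 10.05
```

The moment rose to 0.18 N m, so this is the stop. Turning back, following the small axis offset.

>>> {"name": "play_rows", "arguments": {
  "moves": [
    [[0,0.03,0,0,0,-0.03],[0,0.06,0,0,0,-0.05],[0,0.06,0,0,0,-0.05],[0,0.06,0,0,0,-0.05],[0,0.06,0,0,0,-0.05]]
  ]
}}

```text
time_s: 10.55
position: [0.5051, 0.1252, 0.076]
tcp_rot: [[0.971, -0.239, -0.001], [-0.239, -0.971, 0.0], [-0.001, -0.0, -1.0]]
force: [0.0, 0.1, 0.4]
opening: 0.098
grasp_force: 30.0
```

>>> {"name": "play_rows", "arguments": {
  "moves": [
    [[0,0.06,0,0,0,-0.05],[0,0.06,0,0,0,-0.05],[0,0.06,0,0,0,-0.05],[0,0.06,0,0,0,-0.05],[0,0.06,0,0,0,-0.05]]
  ]
}}

```text
time_s: 11.05
position: [0.505, 0.1249, 0.076]
tcp_rot: [[1.0, 0.009, -0.001], [0.009, -1.0, 0.0], [-0.001, -0.0, -1.0]]
force: [0.8, 0.1, -0.4]
opening: 0.099
grasp_force: 30.0
```

```bash
python3 av.py
```

```text
[0.505 0.125 0.076] head 0.007 plug~0.055 F [-0.466 -0.024 -0.294] M [-0.015  0.069 -0.016] toolF [-0.466  0.021  0.294] 11.35
```

>>> {"name": "play_rows", "arguments": {
  "moves": [
    [[0,0,-1.5,0,0,0],[0,0,-1.5,0,0,0],[0,0,-0.5,0,0,0],[0,0,0,0,0,0]]
  ]
}}

```text
time_s: 11.75
position: [0.5054, 0.1249, 0.0797]
tcp_rot: [[1.0, 0.008, 0.0], [0.008, -1.0, 0.0], [0.0, -0.0, -1.0]]
force: [-0.1, -0.1, -0.0]
opening: 0.098
grasp_force: 30.0
```

```bash
python3 av.py
```

```text
[0.505 0.125 0.08 ] head 0.008 plug~0.054 F [ 0.215  0.048 -0.554] M [ 0.055  0.019 -0.018] toolF [ 0.215 -0.046  0.554] 12.05
```

Now raise the pull in small steps.

>>> {"name": "play_rows", "arguments": {
  "moves": [
    [[0,0,-0.5,0,0,0],[0,0,0,0,0,0],[0,0,0,0,0,0]]
  ]
}}

```text
time_s: 12.35
position: [0.5053, 0.1248, 0.08]
tcp_rot: [[1.0, 0.008, -0.0], [0.008, -1.0, 0.0], [-0.0, -0.0, -1.0]]
force: [0.1, -0.2, -0.3]
opening: 0.099
grasp_force: 30.0
```

```bash
python3 av.py
```

```text
[0.505 0.125 0.08 ] head 0.008 plug~0.054 F [ 0.244  0.093 -0.859] M [ 0.117  0.016 -0.002] toolF [ 0.245 -0.092  0.859] 12.65
```

>>> {"name": "play_rows", "arguments": {
  "moves": [
    [[0,0,-0.3,0,0,0],[0,0,0,0,0,0],[0,0,0,0,0,0]]
  ]
}}

```text
time_s: 12.95
position: [0.5052, 0.1249, 0.0801]
tcp_rot: [[1.0, 0.008, -0.0], [0.008, -1.0, 0.0], [-0.0, -0.0, -1.0]]
force: [0.7, 0.8, -4.7]
opening: 0.098
grasp_force: 30.0
```

```bash
python3 av.py
```

```text
[0.505 0.125 0.08 ] head 0.008 plug~0.054 F [ 1.151  0.575 -5.465] M [ 0.166 -0.165 -0.001] toolF [ 1.157 -0.566  5.465] 13.25
```

>>> {"name": "play_rows", "arguments": {
  "moves": [
    [[0,0.03,-0.05,0,0,-0.03],[0,0.03,0,0,0,-0.03],[0,0.03,0,0,0,-0.03],[0,0,0,0,0,0]]
  ]
}}

```text
time_s: 13.65
position: [0.5052, 0.1248, 0.0801]
tcp_rot: [[0.995, 0.097, -0.0], [0.097, -0.995, 0.0], [-0.0, -0.0, -1.0]]
force: [1.0, 0.7, -7.3]
opening: 0.105
grasp_force: 30.0
```

```bash
python3 av.py
```

```text
[0.505 0.125 0.08 ] head 0.098 plug~-0.036 F [ 1.072  0.88  -8.862] M [ 0.201 -0.256 -0.029] toolF [ 1.156 -0.771  8.862] 13.95
```

>>> {"name": "play_rows", "arguments": {
  "moves": [
    [[0,0.03,0,0,0,-0.03],[0,0.03,0,0,0,-0.03],[0,0,0,0,0,0]]
  ]
}}

```text
time_s: 14.25
position: [0.5051, 0.1247, 0.0802]
tcp_rot: [[0.988, 0.157, -0.0], [0.157, -0.988, 0.0], [-0.0, -0.0, -1.0]]
force: [2.2, 1.3, -10.0]
opening: 0.101
grasp_force: 30.0
```

```bash
python3 av.py
```

```text
[0.505 0.125 0.08 ] head 0.157 plug~-0.095 F [  1.495   1.023 -11.   ] M [ 0.243 -0.276 -0.037] toolF [ 1.641 -0.775 11.   ] 14.55
```

>>> {"name": "play_rows", "arguments": {
  "moves": [
    [[0.2,0.0,0.2,0,0,0],[0,0.03,0,0,0,-0.03],[0,0.03,0,0,0,-0.03],[0,0,0,0,0,0]]
  ]
}}

```text
time_s: 14.95
position: [0.5052, 0.1247, 0.0802]
tcp_rot: [[0.976, 0.216, -0.001], [0.216, -0.976, 0.0], [-0.001, -0.0, -1.0]]
force: [0.5, 0.6, -9.9]
opening: 0.102
grasp_force: 30.0
```

```bash
python3 av.py
```

```text
[0.505 0.125 0.08 ] head 0.218 plug~-0.156 F [ 0.545  0.547 -9.969] M [ 0.227 -0.068 -0.051] toolF [ 0.657 -0.416  9.969] 15.25
```

>>> {"name": "play_rows", "arguments": {
  "moves": [
    [[0,0.03,0.15,0,0,-0.03],[0,0.03,0,0,0,-0.03],[0,0,0,0,0,0]]
  ]
}}

```text
time_s: 15.55
position: [0.5053, 0.1246, 0.0802]
tcp_rot: [[0.962, 0.274, -0.001], [0.274, -0.962, 0.0], [-0.001, -0.0, -1.0]]
force: [-0.7, 1.1, -8.3]
opening: 0.105
grasp_force: 30.0
```

>>> {"name": "play_rows", "arguments": {
  "moves": [
    [[0,0.03,0,0,0,-0.03],[0,0.03,0,0,0,-0.03],[0,0,0,0,0,0]]
  ]
}}

```text
time_s: 15.85
position: [0.5052, 0.1246, 0.0802]
tcp_rot: [[0.944, 0.331, -0.001], [0.331, -0.944, -0.0], [-0.001, -0.0, -1.0]]
force: [-1.1, 1.2, -7.4]
opening: 0.104
grasp_force: 30.0
```

```bash
python3 st.py
```

```text
[0.5052 0.1246 0.0802] head 0.337 plug~-0.275 F [-1.0925  1.2073 -7.4128] M [ 0.2141  0.116  -0.0038] 0.10419828594347873 29.998237383551896 15.85 72.21428277785529
```

>>> {"name": "play_rows", "arguments": {
  "moves": [
    [[0,0.03,0,0,0,-0.03],[0,0.0,0,0,0,-0.03],[0,0,0,0,0,0]]
  ]
}}

```text
time_s: 16.15
position: [0.5053, 0.1245, 0.0802]
tcp_rot: [[0.922, 0.387, -0.0], [0.387, -0.922, -0.0], [-0.0, -0.0, -1.0]]
force: [-0.2, 1.2, -6.0]
opening: 0.099
grasp_force: 30.0
```

>>> {"name": "play_rows", "arguments": {
  "moves": [
    [[0,0.0,0,0,0,-0.03],[0,0.0,0,0,0,-0.03],[0,0,0,0,0,0]]
  ]
}}

```text
time_s: 16.45
position: [0.5054, 0.1245, 0.0802]
tcp_rot: [[0.897, 0.443, -0.0], [0.443, -0.897, -0.0], [-0.0, -0.0, -1.0]]
force: [-0.6, 0.8, -4.8]
opening: 0.099
grasp_force: 30.0
```

```bash
python3 st.py
```

```text
[0.5054 0.1245 0.0802] head 0.459 plug~-0.397 F [-0.5753  0.7992 -4.7749] M [ 0.218   0.2588 -0.0386] 0.09935781870040326 29.99878356931731 16.45 65.2543522585844
```

>>> {"name": "play_rows", "arguments": {
  "moves": [
    [[-0.1,-0.3,-0.15,0,0,0],[0,0,0,0,0,0],[0,0,0,0,0,0]]
  ]
}}

```text
time_s: 16.75
position: [0.5054, 0.1246, 0.0802]
tcp_rot: [[0.897, 0.442, 0.0], [0.442, -0.897, -0.0], [-0.0, 0.0, -1.0]]
force: [-0.6, -0.6, -4.5]
opening: 0.099
grasp_force: 30.0
```

```bash
python3 av.py
```

```text
[0.505 0.125 0.08 ] head 0.458 plug~-0.396 F [-0.971 -0.111 -4.839] M [-0.053  0.203 -0.024] toolF [-0.92  -0.331  4.839] 17.05
```

>>> {"name": "play_rows", "arguments": {
  "moves": [
    [[0,0.0,0,0,0,-0.03],[0,0.0,0,0,0,-0.03],[0,0,0,0,0,0]]
  ]
}}

```text
time_s: 17.35
position: [0.5055, 0.1247, 0.0803]
tcp_rot: [[0.868, 0.496, 0.0], [0.496, -0.868, -0.0], [0.0, 0.0, -1.0]]
force: [-1.1, -0.6, -3.3]
opening: 0.104
grasp_force: 30.0
```

```bash
python3 av.py
```

```text
[0.505 0.125 0.08 ] head 0.518 plug~-0.456 F [-0.924 -0.473 -3.307] M [-0.144  0.213 -0.007] toolF [-1.038 -0.047  3.307] 17.65
```

>>> {"name": "play_rows", "arguments": {
  "moves": [
    [[-0.1,0.0,-0.2,0,0,0],[0,0,0,0,0,0],[0,0,0,0,0,0]]
  ]
}}

```text
time_s: 17.95
position: [0.5054, 0.1247, 0.0804]
tcp_rot: [[0.869, 0.495, 0.0], [0.495, -0.869, 0.0], [0.0, 0.0, -1.0]]
force: [0.5, -0.5, -4.1]
opening: 0.099
grasp_force: 30.0
```

```bash
python3 av.py
```

```text
[0.505 0.125 0.08 ] head 0.518 plug~-0.456 F [-0.334 -0.437 -4.173] M [-0.106  0.04   0.014] toolF [-0.508  0.214  4.172] 18.25
```

>>> {"name": "play_rows", "arguments": {
  "moves": [
    [[0,0.0,-0.4,0,0,0],[0,0,0,0,0,0],[0,0,0,0,0,0]]
  ]
}}

```text
time_s: 18.55
position: [0.5054, 0.1247, 0.0807]
tcp_rot: [[0.869, 0.495, 0.0], [0.495, -0.869, 0.0], [0.0, 0.0, -1.0]]
force: [0.6, -0.5, -6.6]
opening: 0.098
grasp_force: 30.0
```

```bash
python3 av.py
```

```text
[0.505 0.125 0.081] head 0.518 plug~-0.456 F [ 0.857 -0.138 -6.663] M [-0.105 -0.131 -0.021] toolF [0.676 0.543 6.663] 18.85
```

>>> {"name": "play_rows", "arguments": {
  "moves": [
    [[0,0.0,0,0,0,-0.03],[0,0.0,0,0,0,-0.03],[0,0,0,0,0,0]]
  ]
}}

```text
time_s: 19.15
position: [0.5055, 0.1247, 0.0813]
tcp_rot: [[0.837, 0.547, 0.001], [0.547, -0.837, 0.0], [0.001, 0.0, -1.0]]
force: [0.4, -1.5, -2.3]
opening: 0.101
grasp_force: 30.0
```

```bash
python3 av.py
```

```text
[0.506 0.125 0.081] head 0.578 plug~-0.516 F [-0.458 -0.269 -0.36 ] M [-0.106  0.014 -0.011] toolF [-0.531 -0.025  0.359] 19.45
```

The force dropped to about zero and the key rose, so it's in the slot. Lift gently.

>>> {"name": "play_rows", "arguments": {
  "moves": [
    [[0,0.0,-0.6,0,0,0],[0,0,-0.4,0,0,0],[0,0,0,0,0,0]]
  ]
}}

```text
time_s: 19.75
position: [0.5055, 0.1247, 0.0819]
tcp_rot: [[0.838, 0.546, 0.0], [0.546, -0.838, 0.0], [0.0, 0.0, -1.0]]
force: [0.6, -0.6, 0.3]
opening: 0.103
grasp_force: 30.0
```

```bash
python3 av.py
```

```text
[0.505 0.125 0.082] head 0.578 plug~-0.516 F [ 0.654  0.082 -0.011] M [-0.057 -0.102  0.008] toolF [0.593 0.288 0.011] 20.05
```

>>> {"name": "play_rows", "arguments": {
  "moves": [
    [[0,0,-1,0,0,-0.03],[0,0,-1,0,0,0],[0,0,-1,0,0,0],[0,0,0,0,0,0]]
  ]
}}

```text
time_s: 20.45
position: [0.5052, 0.1247, 0.085]
tcp_rot: [[0.821, 0.571, 0.0], [0.571, -0.821, -0.0], [-0.0, 0.0, -1.0]]
force: [0.3, -1.2, -0.5]
opening: 0.103
grasp_force: 30.0
```

```bash
python3 av.py
```

```text
[0.505 0.125 0.085] head 0.608 plug~-0.546 F [ 0.322 -0.525 -0.102] M [-0.171 -0.067  0.008] toolF [-0.035  0.615  0.102] 20.75
```

>>> {"name": "play_rows", "arguments": {
  "moves": [
    [[0,0,-1,0,0,0],[0,0,-1,0,0,0],[0,0,-1,0,0,0],[0,0,0,0,0,0]]
  ]
}}

```text
time_s: 21.15
position: [0.5052, 0.1248, 0.0879]
tcp_rot: [[0.821, 0.571, 0.0], [0.571, -0.821, 0.0], [0.0, -0.0, -1.0]]
force: [0.6, -0.6, -0.8]
opening: 0.102
grasp_force: 30.0
```

```bash
python3 av.py
```

```text
[0.505 0.125 0.088] head 0.608 plug~-0.546 F [ 0.043 -0.084 -0.821] M [-0.032 -0.015  0.009] toolF [-0.012  0.094  0.821] 21.45
```

>>> {"name": "play_rows", "arguments": {
  "moves": [
    [[0,0,-2,0,0,0],[0,0,-2,0,0,0],[0,0,-3,0,0,0],[0,0,-3,0,0,0],[0,0,-3,0,0,0]]
  ]
}}

```text
time_s: 21.95
position: [0.5053, 0.1247, 0.1012]
tcp_rot: [[0.821, 0.571, 0.0], [0.571, -0.821, 0.0], [0.0, 0.0, -1.0]]
force: [0.5, -0.2, -0.4]
opening: 0.105
grasp_force: 30.0
```

>>> {"name": "play_rows", "arguments": {
  "moves": [
    [[0,0,-4,0,0,0],[0,0,-4,0,0,0],[0,0,-4,0,0,0],[0,0,-4,0,0,0],[0,0,-4,0,0,0]]
  ]
}}

```text
time_s: 22.45
position: [0.5052, 0.1247, 0.1212]
tcp_rot: [[0.821, 0.571, 0.0], [0.571, -0.821, 0.0], [0.0, 0.0, -1.0]]
force: [-0.3, -0.7, -0.7]
opening: 0.096
grasp_force: 30.0
```

>>> {"name": "play_rows", "arguments": {
  "moves": [
    [[0,0,-10,0,0,0],[0,0,-15,0,0,0],[0,0,-15,0,0,0],[0,0,-10,0,0,0],[0,0,0,0,0,0]]
  ]
}}

```text
time_s: 22.95
position: [0.5063, 0.1248, 0.1725]
tcp_rot: [[0.821, 0.571, 0.004], [0.571, -0.821, 0.0], [0.003, 0.002, -1.0]]
force: [0.0, -0.5, -0.7]
opening: 0.102
grasp_force: 30.0
```

```bash
python3 look.py w4; python3 - <<'E'
from h import *
np.set_printoptions(precision=4,suppress=True)
for n in("top","scene"):
    p=bot.capture(n)
    print(n,[(r["centre"],round(r["confidence"],2),atz(p,r["centre"],.004)) for r in bot.pinpoint(p,"pocket")[:3]])
    if n=="top":
        for q in [(336,252),(345,275),(398,254),(387,232),(371,238)]: print(q,atz(p,q,.042))
E
```

```text
[0.5063 0.1248 0.1725] head 0.6078355636447941 [  1.5506  27.4701 100.7425   0.003   51.5774  56.7225] [ 0.0452 -0.4523 -0.7021] [-0.0101 -0.0357  0.0069] 0.10236222412619969 29.999860930256546 22.95
cam [0.5747 0.1732 0.3207]
keyhole [(array([319., 231.]), 0.62, array([0.504 , 0.1252, 0.0515]))]
switch_box [(array([319., 210.]), 0.75, array([0.5048, 0.1255, 0.    ])), (array([318., 318.]), 0.41, array([ 0.4238,  0.0702, -0.    ]))]
key_bow [(array([320., 319.]), 0.75, array([0.4607, 0.0938, 0.077 ]))]
key [(array([218., 296.]), 0.67, array([0.3999, 0.1543, 0.014 ])), (array([322., 259.]), 0.56, array([0.4761, 0.1027, 0.014 ]))]
parts_bin []
pocket []
top [([373.2, 250.8], 0.75, array([ 0.5095, -0.1169,  0.004 ])), ([393.6, 168.5], 0.65, array([ 0.6898, -0.1662,  0.004 ]))]
(336, 252) [ 0.5059 -0.0349  0.042 ]
(345, 275) [ 0.4579 -0.0527  0.042 ]
(398, 254) [ 0.5    -0.1638  0.042 ]
(387, 232) [ 0.5462 -0.1421  0.042 ]
(371, 238) [ 0.5341 -0.1084  0.042 ]
scene [([323.7, 338.1], 0.86, array([ 0.683, -0.18 ,  0.004])), ([283.6, 290.2], 0.58, array([ 0.5168, -0.117 ,  0.004 ])), ([384.8, 315.3], 0.58, array([ 0.7575, -0.0411,  0.004 ]))]
```

View pics/w4.png

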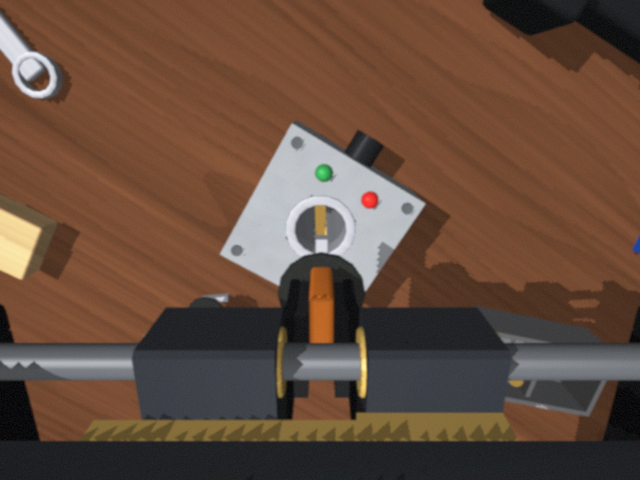

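The key is drawn clear and hangs upright in the jaws at (320,290), above the box. Moving over the grey bin's empty compartment.

>>> {"name": "play_rows", "arguments": {
  "moves": [
    [[0,0,0,0,0,0.06],[0,0,0,0,0,0.1],[0,0,0,0,0,0.088],[-7,20,0,0,0,0],[-13,38,0,0,0,0]]
  ]
}}

```text
time_s: 24.0
position: [0.5068, 0.0646, 0.1707]
tcp_rot: [[0.935, 0.356, 0.0], [0.356, -0.935, 0.001], [0.0, -0.001, -1.0]]
force: [0.9, 0.5, -0.7]
opening: 0.101
grasp_force: 30.0
```

>>> {"name": "play_rows", "arguments": {
  "moves": [
    [[-13,38,0,0,0,0],[-13,38,0,0,0,0],[-13,38,0,0,0,0],[-13,38,0,0,0,0],[-8,21,0,0,0,0]]
  ]
}}

```text
time_s: 24.5
position: [0.5123, -0.123, 0.1709]
tcp_rot: [[0.937, 0.35, 0.001], [0.35, -0.937, -0.001], [0.001, 0.002, -1.0]]
force: [0.4, 0.4, -1.2]
opening: 0.105
grasp_force: 30.0
```

>>> {"name": "play_rows", "arguments": {
  "moves": [
    [[0,0,0,0,0,0],[0,0,0,0,0,0],[0,0,0,0,0,0],[0,0,0,0,0,0]]
  ]
}}

```text
time_s: 24.9
position: [0.5114, -0.1183, 0.1707]
tcp_rot: [[0.935, 0.354, -0.001], [0.354, -0.935, 0.001], [-0.0, -0.001, -1.0]]
force: [-0.2, 0.2, -0.7]
opening: 0.103
grasp_force: 30.0
```

```bash
python3 look.py w5
```

```text
[ 0.5114 -0.1183  0.1707] head 0.3615549287206128 [-25.2364  27.9332 100.1696   0.0145  51.9411  44.0391] [-0.2112  0.208  -0.7201] [-0.0427  0.0657  0.0121] 0.10267986930354965 29.99989568721503 24.9
cam [ 0.5902 -0.0883  0.3186]
keyhole [(array([321., 316.]), 0.19, array([ 0.4484, -0.1422,  0.0515]))]
switch_box []
key_bow [(array([319., 316.]), 0.59, array([ 0.4615, -0.1352,  0.077 ]))]
key []
parts_bin [(array([286., 209.]), 0.88, array([ 0.5012, -0.0918,  0.    ])), (array([442.,  13.]), 0.61, array([ 0.6728, -0.1464,  0.    ]))]
pocket [(array([323., 207.]), 0.67, array([ 0.515 , -0.1186,  0.004 ])), (array([478.,  10.]), 0.66, array([ 0.6824, -0.1681,  0.004 ])), (array([285., 209.]), 0.21, array([ 0.5027, -0.0909,  0.004 ]))]
```

View pics/w5.png

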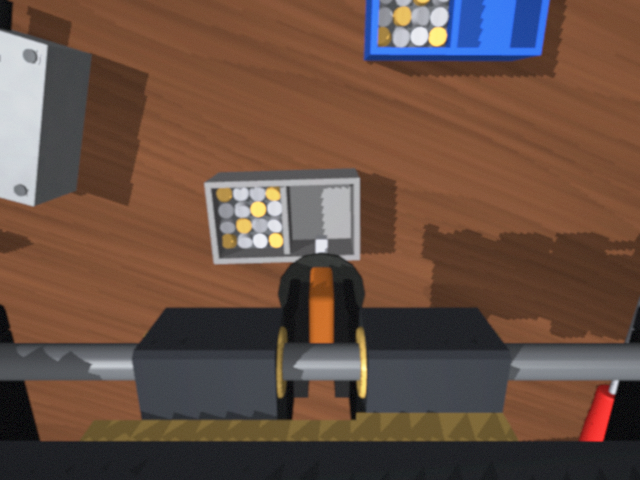

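The wrist view shows the bin rim corners at (207,184), (359,179), (361,260) and (215,264). The empty compartment's inner rim spans about cols 289–355 and rows 185–256.

```bash
python3 - <<'E'
from h import *
np.set_printoptions(precision=4,suppress=True)
p=bot.capture("wrist");s=bot.read_state();R=np.array(s["tcp_rot"])
O=np.array([atz(p,q,.042) for q in[(207,184),(359,179),(361,260),(215,264)]])
I=np.array([atz(p,q,.042) for q in[(289,186),(355,184),(356,255),(291,257)]])
c=O.mean(0);y=(O[0]+O[3]-O[1]-O[2]);L=np.linalg.norm(y)/2;y/=2*L
print("bin",c,L,"yaw",np.arctan2(-y[0],y[1]))
for t in(c-.0255*y,I.mean(0)):print(t,"tool delta mm",1000*(R.T@(t-s["position"])))
E
```

```text
bin [ 0.5039 -0.0954  0.042 ] 0.10498599739973354 yaw 0.39276382154487
[ 0.5136 -0.1189  0.042 ] tool delta mm [  1.9919   0.1267 128.8334]
[ 0.5142 -0.1195  0.042 ] tool delta mm [  2.3211   0.8968 128.8334]
```

>>> {"name": "play_rows", "arguments": {
  "moves": [
    [[1,0.5,20,0,0,-0.03],[0,0,25,0,0,0],[0,0,15,0,0,0],[0,0,0,0,0,0],[0,0,0,0,0,0]]
  ]
}}

```text
time_s: 25.8
position: [0.5129, -0.1199, 0.1109]
tcp_rot: [[0.925, 0.38, -0.0], [0.38, -0.925, 0.0], [-0.0, -0.0, -1.0]]
force: [0.0, 1.2, -0.2]
opening: 0.105
grasp_force: 30.0
```

>>> {"name": "play_rows", "arguments": {
  "moves": [
    [[0,0,10,0,0,0],[0,0,10,0,0,0],[0,0,10,0,0,0],[0,0,7,0,0,0],[0,0,4,0,0,0]]
  ]
}}

```text
time_s: 26.3
position: [0.5124, -0.1196, 0.0688]
tcp_rot: [[0.925, 0.38, -0.001], [0.38, -0.925, 0.001], [-0.001, -0.001, -1.0]]
force: [0.3, 0.2, 0.0]
opening: 0.099
grasp_force: 30.0
```

```bash
python3 av.py
```

```text
[ 0.513 -0.12   0.07 ] head 0.390 plug~-0.328 F [ 0.019  0.01  -0.367] M [ 0.012  0.001 -0.004] toolF [ 0.021 -0.002  0.367] 26.6
```

>>> {"name": "play_rows", "arguments": {
  "moves": [
    [[0,0,1,0,0,0],[0,0,1,0,0,0],[0,0,0.7,0,0,0],[0,0,0,0,0,0],[0,0,0,0,0,0]]
  ]
}}

```text
time_s: 27.1
position: [0.5128, -0.1198, 0.0671]
tcp_rot: [[0.925, 0.38, -0.0], [0.38, -0.925, 0.0], [-0.0, -0.0, -1.0]]
force: [-1.1, -0.7, 0.4]
opening: 0.1
grasp_force: 30.0
```

```bash
python3 av.py
```

```text
[ 0.513 -0.12   0.067] head 0.390 plug~-0.328 F [-0.19   0.094 -0.562] M [-0.01   0.013  0.009] toolF [-0.14  -0.16   0.562] 27.4
```

>>> {"name": "play_rows", "arguments": {
  "moves": [
    [[0,0,0.5,0,0,0],[0,0,0.5,0,0,0],[0,0,0,0,0,0],[0,0,0,0,0,0]]
  ]
}}

```text
time_s: 27.8
position: [0.5127, -0.1198, 0.0661]
tcp_rot: [[0.925, 0.38, -0.0], [0.38, -0.925, 0.0], [-0.0, -0.0, -1.0]]
force: [-0.2, -0.4, -0.1]
opening: 0.1
grasp_force: 30.0
```

```bash
python3 av.py
```

```text
[ 0.513 -0.12   0.066] head 0.390 plug~-0.328 F [-0.052  0.025 -0.404] M [-0.015  0.019  0.   ] toolF [-0.038 -0.043  0.404] 28.1
```

>>> {"name": "play_rows", "arguments": {
  "moves": [
    [[0,0,0.4,0,0,0],[0,0,0.4,0,0,0],[0,0,0,0,0,0]]
  ]
}}

```text
time_s: 28.4
position: [0.5129, -0.1198, 0.066]
tcp_rot: [[0.925, 0.38, 0.0], [0.38, -0.925, -0.0], [0.0, 0.0, -1.0]]
force: [-1.2, 0.3, 6.4]
opening: 0.099
grasp_force: 30.0
```

>>> {"name": "play_rows", "arguments": {
  "moves": [
    [[0,0,0,0,0,0],[0,0,0,0,0,0],[0,0,0,0,0,0],[0,0,0,0,0,0]]
  ],
  "fingers": -0.7
}}

```text
time_s: 28.8
position: [0.5127, -0.1198, 0.0651]
tcp_rot: [[0.925, 0.38, -0.0], [0.38, -0.925, 0.0], [-0.0, -0.0, -1.0]]
force: [-0.6, -0.2, -0.1]
opening: 0.15
grasp_force: 0.0
```

>>> {"name": "play_rows", "arguments": {
  "moves": [
    [[0,0,0,0,0,0],[0,0,0,0,0,0],[0,0,0,0,0,0],[0,0,0,0,0,0]]
  ],
  "fingers": 0
}}

```text
time_s: 29.2
position: [0.5128, -0.1198, 0.0653]
tcp_rot: [[0.925, 0.38, -0.0], [0.38, -0.925, 0.0], [0.0, -0.0, -1.0]]
force: [0.5, 0.4, -1.0]
opening: 0.427
grasp_force: 0.0
```

```bash
python3 look.py w6
```

```text
[ 0.5128 -0.1198  0.0653] head 0.38975918756664324 [-25.3174  38.2617 103.8268   0.0037  37.9133  42.3481] [ 0.5492  0.4169 -0.9617] [ 0.0253  0.0227 -0.0421] 0.4265110824384264 0.0 29.2
cam [ 0.5906 -0.0875  0.2132]
keyhole []
switch_box []
key_bow [(array([320., 317.]), 0.72, array([ 0.5186, -0.1167,  0.077 ]))]
key [(array([317., 260.]), 0.74, array([ 0.5158, -0.1163,  0.014 ]))]
parts_bin [(array([270., 256.]), 0.8, array([ 0.5026, -0.093 ,  0.    ]))]
pocket [(array([319., 256.]), 0.89, array([ 0.515 , -0.1176,  0.004 ]))]
```

View pics/w6.png

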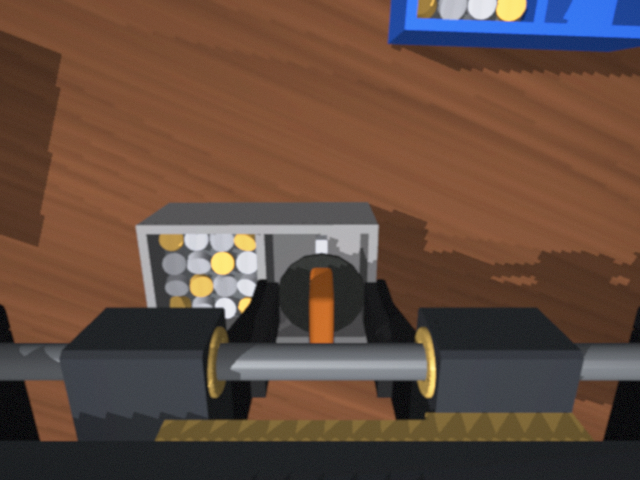

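The key stands upright in the empty compartment (bow at col 320, rows 268–342) and the fingers are clear of it. Lift straight away.

>>> {"name": "play_rows", "arguments": {
  "moves": [
    [[0,0,-10,0,0,0],[0,0,-30,0,0,0],[0,0,-40,0,0,0],[0,0,-40,0,0,0],[0,0,-20,0,0,0]]
  ]
}}

```text
time_s: 30.05
position: [0.5142, -0.1204, 0.2094]
tcp_rot: [[0.925, 0.38, 0.006], [0.38, -0.925, -0.003], [0.004, 0.005, -1.0]]
force: [0.1, -0.2, 0.0]
opening: 0.502
grasp_force: 0.0
```

>>> {"name": "play_rows", "arguments": {
  "moves": [
    [[0,0,0,0,0,0],[0,0,0,0,0,0],[0,0,0,0,0,0],[0,0,0,0,0,0],[0,0,0,0,0,0]]
  ]
}}

```text
time_s: 30.55
position: [0.5122, -0.1196, 0.2041]
tcp_rot: [[0.925, 0.38, -0.002], [0.38, -0.925, 0.001], [-0.002, -0.002, -1.0]]
force: [-0.2, 0.2, -0.7]
opening: 0.499
grasp_force: 0.0
```

```bash
python3 look.py w7
```

```text
[ 0.5122 -0.1196  0.2041] head 0.3897276276780095 [-25.3227  25.2056  98.1439  -0.0041  56.8011  42.3499] [-0.2154  0.1666 -0.7413] [-0.0051 -0.0177  0.0351] 0.4988570057566357 0.0 30.55
cam [ 0.5903 -0.0874  0.3518]
keyhole []
switch_box [(array([42., 96.]), 0.86, array([0.5053, 0.1239, 0.    ]))]
key_bow [(array([320., 221.]), 0.63, array([ 0.5147, -0.1172,  0.077 ])), (array([289., 199.]), 0.49, array([ 0.521 , -0.0919,  0.077 ]))]
key [(array([322., 198.]), 0.63, array([ 0.5163, -0.118 ,  0.014 ])), (array([322., 222.]), 0.24, array([ 0.4973, -0.1261,  0.014 ]))]
parts_bin [(array([433.,  28.]), 0.81, array([ 0.6712, -0.1473,  0.    ])), (array([289., 200.]), 0.8, array([ 0.5003, -0.0935,  0.    ]))]
pocket [(array([322., 200.]), 0.57, array([ 0.5122, -0.1195,  0.004 ])), (array([42., 95.]), 0.46, array([0.5066, 0.1221, 0.004 ]))]
```

View pics/w7.png

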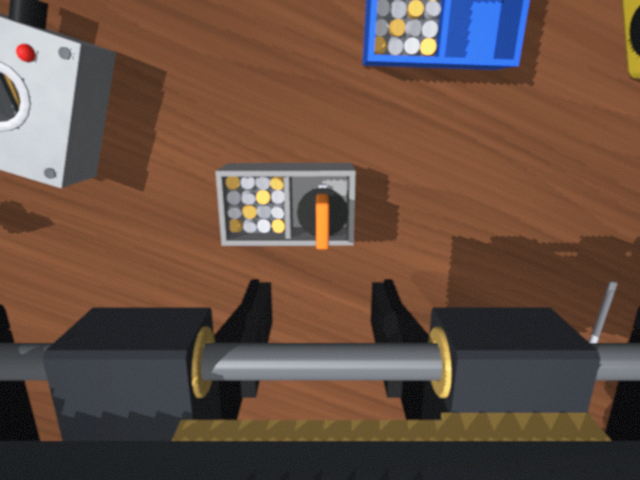

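The key stands upright in the empty compartment at (322,210), and the gripper is clear. Handing in.

```bash
python3 -c "
from rig import bot
print(bot.hand_in())"
```

```text
the job is handed in; nothing more can be done
None
```

The key was turned clockwise to its stop, turned back, drawn out of the lock at plug about -0.52 and stood upright in the grey bin's empty compartment. The job was handed in at about 30 s, and hand-in returned no verdict.

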